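# Hook the arm bracket into the slotted rack and press it home

## Robot

A 6-joint arm with a two-finger parallel gripper is mounted at the origin on the work surface. World frame = base frame: x ahead of the robot, y to its left, z up, the work surface at z = 0. Lengths are in mm, angles in degrees, forces in N, time in s.
With the tool pointing down it reaches from about 300 to 850 mm from the base axis. Payload 4.2 kg.
Tool frame: the origin (TCP) lies at the very end of the fingers, on their centre line; the grasp point (between the pads) lies 19 mm behind it (env.grasp_offset is the distance from the TCP to the grasp point, in mm); z points along the fingers, y is the line along which they close (so a half turn about z gives the same grasp; the last joint's range is limited). The gripper opens to 91 mm and grips with 3 to 60 N. Pads are 32 mm wide; open, the fingers measure 118 mm over their backs; the gripper's body (76 mm by 178 mm) begins 60 mm behind the grasp point.
Start: joints at [69.213, 18.312, 89.639, -0, 72.044, -1.146], TCP at [193.275, 541.561, 213.976] pointing down, gripper open.
Joint ranges: [-177.97, 177.97], [-48.28, 115.42], [12.27, 149.76], [-77.06, 257.06], [2.81, 150.46], [-146.56, 146.56]. Speed limits (degrees/s): [147.25, 147.25, 180, 180, 180, 180].

## Interface

Orientations are given as [roll, pitch, yaw] about the fixed x, y, z axes, in that order (R = Rz(yaw) Ry(pitch) Rx(roll)).
In Python, from workcell import env gives the robot as it stands. The module is installed in compiled form; this text tells all that it offers.
- The arm moves only by the tool send_rows, never from a script. Its argument "motion" is a list of rows, each an object of numbers: "tx", "ty", "tz": the shift along the tool's x, y, z in units of 500 mm (1.0 is 500 mm); "rx", "ry", "rz": the turn, a rotation vector about the tool's x, y, z in units of 30 degrees (1.0 is 30 degrees); "gripper": the closure, from -1 (fully open) to 1 (shut). In form: [{"tx": .., "ty": .., "tz": .., "rx": .., "ry": .., "rz": .., "gripper": ..}, ...]. A call has 1 to 12 rows; each row shifts and turns the commanded pose from where the row before left it, along the tool's axes as they then stand; what a row does not reach is not made up. A row lasts 1/8 s, in which the tool goes at most 62.5 mm and 10.7 degrees, less where a joint would pass 70% of its speed; a pose out of reach is approached as far as the arm can. A call with a number of a shift or a turn outside -1 to 1 is refused whole. A call with a gripper value outside its range is refused whole. The fingers move at their own pace and stop on an object; "grip_force" is the grip in N (left out, the last holds). Time passes only in rows, so rows that do not move let the fingers close. It gives the time, the measured TCP pose, the force, the opening and the grip force at its end, in the units of the state.
- env.state(): the state, without advancing time (a new reading comes with each control period).
- env.grab_frame(name): name is "side" or "top" or "wrist"; returns a dict with "frame" (480x640x3 uint8, red, green, blue), "vertical_fov" (degrees; the focal length in pixels is half the picture's height over the tangent of half this angle, whatever the lens; pixels are square), "cx", "cy" (the principal point, pixels), "rvec" (rotation vector, rad) and "tvec" (3), from world to camera coordinates, as OpenCV has them; the wrist camera has in their place "T_tool_cam" (4x4, takes a point from camera to tool coordinates, whose origin is the TCP and whose axes are the flange's). Camera axes: x right, y down, z forward; pixel columns grow to the right and rows downward; lengths in mm; the calibration is good to about 2 mm. A picture is of the moment at which its call begins: read the wrist's pose just before it. There is no depth.
- env.job_done(): hands the job in; it is judged then, once.
The state is a dict: "time_s": time; "qpos": joint angles; "qvel": joint speeds; "effort": joint torques, N m; "ee_pos": TCP position; "ee_rot": TCP orientation; "force": force on the tool from outside, world axes, zero at the start; "torque": the same for the moment, N m; "gripper_width": finger opening in mm; "gripper_force": force on a finger pad.
Only numpy, scipy, OpenCV 4.12 (cv2) and the standard library are available. Lean on these libraries where they do the work, as an engineer would, in place of code of your own. Each camera call takes 0.05 s, during which the arm holds its last target. There are 200 camera calls.

## Task

Pick up the dark steel arm bracket from the bench, put its two claws through the upper pair of slots in the rack's uprights, from the robot's side, and press it down until the spring latch between the uprights snaps in and locks it. Then let go, leaving it hanging level and fully home, and leave the other things on the bench where they are.

Things in the scene. Friction and masses are not known exactly. Their poses are not given: they have to be found in the camera images.
- bracket_grip (a point): Centre of the web (arm) of the loose dark steel bracket, T-shaped from above, 0.3 kg, standing on the bench the way up it will hang. 40 mm above its underside. +x to the claws, +y left, +z up. The web is an upright strip 120 mm long (x), 14 mm thick (y), 40 mm high, centred here; grasp it across y. At its -x end a foot reaches down to the underside and a stub rises 12 mm.
- bracket: The same bracket; origin on its underside, straight below bracket_grip. At the web's +x end is an upright cross plate: x 60 to 68, 144 mm wide (y), z 0 to 72 mm. Its middle 40 mm is cut out from the bottom to z 40, then comes a lip, z 40 to 45, then a window, z 45 to 64; the latch nose snaps into the window over the lip. Two claws stand out of the plate's +x face.
- claw_left (a point): Lower end of the bracket's left claw, at x +80.5, y +60, z 0 mm from bracket_grip. Each claw is 8 mm thick (y): a neck 8 mm high, level with the plate's top, runs 16.5 mm out of the plate, and from its end an 8 mm thick tip hangs down 24 mm, to this point; the gap between plate and tip is 8.5 mm.
- claw_right (a point): The same for the right claw, at x +80.5, y -60, z 0 mm from bracket_grip.
- rack: Fixed rack: base 200 mm wide (y), x -20 to +110, and two aluminium uprights at y +60 and -60, 215 mm high, 40 wide, front 5 mm thick. Origin: on the bench, midway between them, in the plane of their front faces, which look to -x (robot). +y left, +z up. Home: plate's back against the faces, claw necks on the upper slots' lower edges, bracket_grip at x -68, y 0, z 130.
- slot_left (a point): Middle of the lower edge of the upper slot in the left upright (y +60 from the rack's origin), on its front face, 154 mm above the bench; axes as the rack. Slots are 18 mm wide and 46 mm high: upper 154 to 200 mm above the bench, lower 90 to 136 (no latch there). To enter the upper slots, the claw ends must be 154 to 168 mm high; bracket_grip is at the same height.
- slot_right (a point): The same for the upper slot in the right upright (y -60).
- latch (a joint): Smooth white nylon spring latch midway between the uprights, pushed back 0 (out) to 0.012 m. Its nose, 24 mm wide, sticks out 7 mm before the faces; flat underside 137 mm above the bench, slope above. The bracket's lip meets the slope about 20 mm above home, pushes it back, and it snaps out to 0 over the lip at home. Pressing past it takes some 10 to 20 N, far more than the weight.
- pail: Bystander: brushed steel compost pail, lidded, 142 mm across, 167 mm high; origin under its centre.
- tub: Bystander: blue plastic tub, latched shut, 118 x 158 mm, 84 mm high; origin under its centre.
- spoon_rest: Bystander: round white ceramic spoon rest, 100 mm across, 13 mm high, with a 45 mm tab to its -x; origin under the dish.
- veg_brush: Bystander: beech vegetable brush, 195 mm long, 30 mm high, bristles down, lying to the left of the rack, along x.
Things that resemble listed ones, but are neither listed nor needed, are in the scene too. What is shaped like the rack but purple or turquoise is not meant.

How it is judged (in metres and radians):
On the way, in this order (a step that is already met when the one before it is completed fails the run):
1. both claws are through the upper slots, above home (x of claw_left in the frame of rack between 0.0055 and 0.02 m and y of claw_left in the frame of rack between 0.048 and 0.072 m and z of claw_left in the frame of rack between 0.135 and 0.172 m and x of claw_right in the frame of rack between 0.0055 and 0.02 m and y of claw_right in the frame of rack between -0.072 and -0.048 m and z of claw_right in the frame of rack between 0.135 and 0.172 m), for 0.05 s.
2. the bracket is fully down, with the latch snapped out over its lip (x of claw_left in the frame of rack between 0.0055 and 0.02 m and y of claw_left in the frame of rack between 0.048 and 0.072 m and z of claw_left in the frame of rack between 0.126 and 0.135 m and x of claw_right in the frame of rack between 0.0055 and 0.02 m and y of claw_right in the frame of rack between -0.072 and -0.048 m and z of claw_right in the frame of rack between 0.126 and 0.135 m and angle between bracket_grip's own z axis and vertical below 0.1 rad and value of joint latch below 0.003 m), for 0.2 s.
At the end, for the whole second after the job is handed in: The bracket hangs on the upper slots: both claw ends are behind the uprights, within 12 mm sideways of their slots' middles and 126 to 135 mm above the bench (home is 130), the bracket is within 0.1 rad of upright and at rest, and the latch is out (within 3 mm) (all of step 2 and linear speed of bracket below 0.02 m/s); the robot touches nothing.
It fails at once if the pail is moved more than 25 mm (distance of pail from where it was at the start of the episode above 0.025 m).
It fails at once if the tub is moved more than 25 mm (distance of tub from where it was at the start of the episode above 0.025 m).
It fails at once if the spoon rest is moved more than 25 mm (distance of spoon_rest from where it was at the start of the episode above 0.025 m).
It fails at once if the vegetable brush is moved more than 25 mm (distance of veg_brush from where it was at the start of the episode above 0.025 m).
It also fails if it takes over 48 s, if anything falls off the work surface, if the arm or the gripper's body presses on something with over 40 N, if the wrist force passes 120 N, or if a joint passes its speed limit or range.

## Working session

There is one attempt and no reset: what is moved stays moved. The work goes in short steps, Python scripts to look and compute and a tool call to move; the robot and the scene stay as the last step left them, time stands still between calls to the robot, and variables do not carry over. Pictures are saved under pics/ and viewed, at most 10 in all, crops included, and the job is handed in when it is done.

Besides the shell and the picture viewer there is one more tool, called after "Call:" as name(argument=value, ...), one argument or row to a line, values as JSON. send_rows: Moves the arm, as the interface text tells. Shifts and turns lie within -1 to 1; 1 stands for 500 mm of shift or 30 degrees of turn. Its arguments: {"type":"object","properties":{"motion":{"type":"array"},"grip_force":{"type":"number"}},"required":["motion"]}

```bash
mkdir -p pics
cat > h.py <<'E'
import numpy as np, cv2
from scipy.spatial.transform import Rotation as R
from workcell import env
def cam(n,save=None):
    s=env.state(); g=env.grab_frame(n); f=g["frame"]; H=f.shape[0]
    fl=H/2/np.tan(np.radians(g["vertical_fov"])/2)
    if n=="wrist":
        T=np.eye(4);T[:3,:3]=R.from_euler('xyz',s["ee_rot"],degrees=True).as_matrix();T[:3,3]=s["ee_pos"]
        W=T@np.array(g["T_tool_cam"])
    else:
        r=cv2.Rodrigues(np.array(g["rvec"],float))[0];W=np.eye(4);W[:3,:3]=r.T;W[:3,3]=-r.T@np.array(g["tvec"]).ravel()
    if save: cv2.imwrite(save,f[:,:,::-1]); np.savez(save[:-3]+"npz",W=W,K=[fl,g["cx"],g["cy"]])
    return f
def load(p): d=np.load(p); return d["W"],d["K"]
def ray(c,u,v):
    W,K=c; d=W[:3,:3]@np.array([(u-K[1])/K[0],(v-K[2])/K[0],1]); return W[:3,3],d
def atz(c,u,v,z): o,d=ray(c,u,v); return (o+d*(z-o[2])/d[2]).round(1)
def proj(c,P):
    W,K=c; q=W[:3,:3].T@(np.array(P,float)-W[:3,3]); return (q[:2]/q[2]*K[0]+K[1:]).round(1)
E
python3 - <<'E'
from h import *
for n in("top","side","wrist"):cam(n,f"pics/{n}0.png");W,K=load(f"pics/{n}0.npz");print(n,W.round(2).tolist(),K)
print(env.state())
E
```

```text
top [[-0.03, -1.0, 0.05, 414.41], [-1.0, 0.03, 0.01, 25.11], [-0.01, -0.05, -1.0, 1384.18], [0.0, 0.0, 0.0, 1.0]] [570.55362939 319.85798299 237.02622828]
side [[0.5, -0.62, 0.6, -349.66], [-0.87, -0.37, 0.34, -443.12], [0.01, -0.69, -0.72, 1124.39], [0.0, 0.0, 0.0, 1.0]] [518.75787294 317.3128795  239.40861506]
wrist [[0.34, 0.91, 0.23, 128.71], [0.94, -0.33, -0.08, 565.34], [-0.0, 0.24, -0.97, 384.77], [0.0, 0.0, 0.0, 1.0]] [396.68819006 314.22836233 240.79562178]
{'time_s': 0.15, 'qpos': array([ 6.92155220e+01,  1.83435245e+01,  8.96887828e+01, -4.08243906e-04,
        7.20445843e+01, -1.14778941e+00]), 'qvel': array([-0.07554905, -0.11845232, -0.15281023,  0.0599129 ,  0.00918725,
        0.07405356]), 'effort': array([-5.94398298e-04, -4.12786210e+01, -2.32150698e+01,  7.28176860e-02,
        4.35334432e-02, -1.01769087e-04]), 'ee_pos': array([193.11899356, 541.20583379, 213.32105956]), 'ee_rot': array([-1.79923116e+02, -1.15212879e-03,  1.60363437e+02]), 'force': array([-0.56488067,  0.51213068,  0.43315495]), 'torque': array([-0.05834372, -0.0232818 , -0.01024959]), 'gripper_force': 0.0, 'gripper_width': 91.62777200125308}
```

View pics/top0.png

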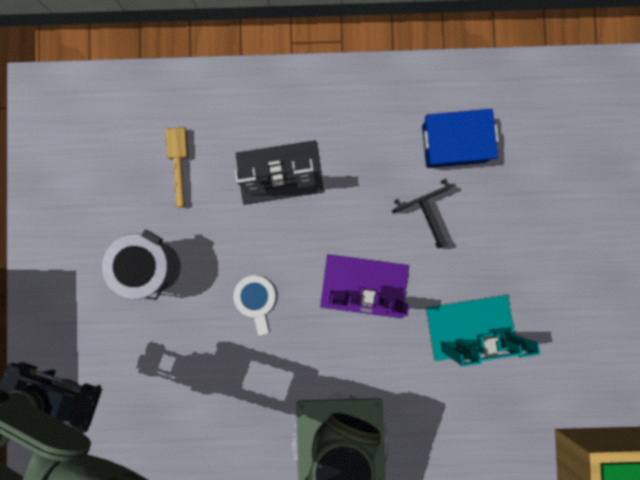

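View pics/side0.png

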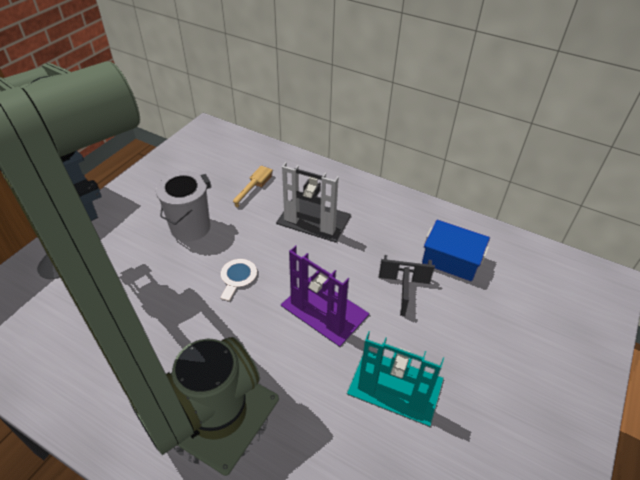

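Top view: aluminium rack on a dark base near (278,172). Purple (365,287) and turquoise (485,330) are decoy racks. The only dark T is the bracket: cross plate (392,210)-(460,183), web running to (445,245). Pail (135,267), spoon rest (255,298), brush (177,165), tub (460,138). The side view agrees. Next, a close crop of both.

Run:
```python
import cv2,numpy as np
a=cv2.imread("pics/top0.png")
b=cv2.resize(a[165:255,380:470],None,fx=6,fy=6,interpolation=cv2.INTER_CUBIC)[:,:400+140]
c=cv2.resize(a[135:210,230:330],None,fx=4,fy=4,interpolation=cv2.INTER_CUBIC)
o=np.zeros((540,800,3),np.uint8)
b=cv2.resize(a[170:255,385:465],(400,425),interpolation=cv2.INTER_CUBIC)
c=cv2.resize(a[133:213,233:333-20],(400,400),interpolation=cv2.INTER_CUBIC)
c=cv2.resize(a[133:213,230:330],(400,320),interpolation=cv2.INTER_CUBIC)
o[:425,:400]=b;o[:320,400:]=c
cv2.imwrite("pics/crop1.png",np.clip(o.astype(float)*1.6,0,255).astype(np.uint8))
```

```text
(no output)
```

View pics/crop1.png

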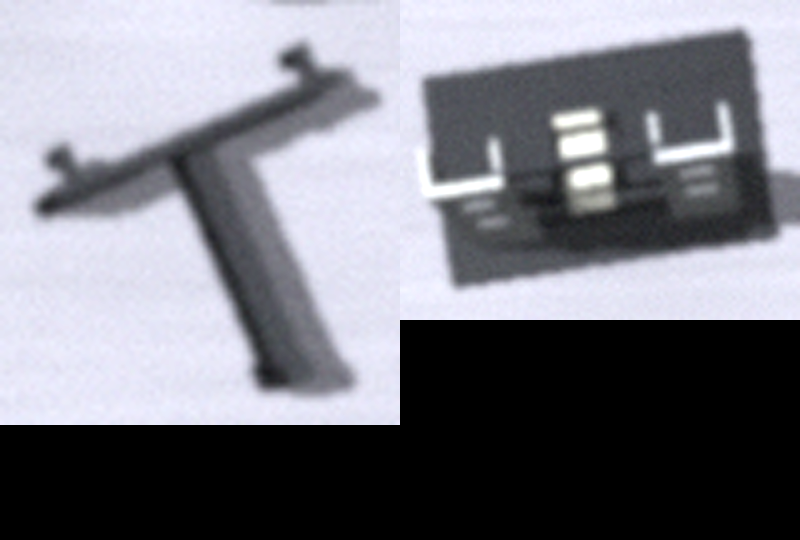

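Crop: the T's plate top runs (394,211)-(454,185) with its claws away from the robot, and the web ends at (438.5,244.5). The rack's upright front edges run (237,181.7)-(313.2,170). Next, compute the poses.

Run:
```python
from h import *
c=load("pics/top0.npz")
A=atz(c,394.3,211,72);B=atz(c,454,185.2,72)
S=atz(c,438.5,244.5,72); M=(A+B)/2
print("plate",A,B,np.linalg.norm(A-B),"stub",S)
d=A-B; print("yaw plate",np.degrees(np.arctan2(d[1],d[0]))-90,"web yaw",np.degrees(np.arctan2(*(M-S)[1::-1])),np.linalg.norm(M-S))
L=atz(c,237.2,181.5,215);Rr=atz(c,313.2,170,215);d=L-Rr
print("rack",L,Rr,np.linalg.norm(d),(L+Rr)/2,"yaw",np.degrees(np.arctan2(d[1],d[0]))-90)
# base corners at ~z 0..10
for u,v in((336,77),):pass
for (u,v) in ((425,78),(745,30),(455,285),(778,236)): print(atz(c,230+(u-400)/4,133+v/4,8))
for p in((135,267,167),(255,298,13)):print(atz(c,*p))
```

```text
plate [ 541.7 -139.6   72. ] [ 597.4 -279.4   72. ] 150.48764068852958 stub [ 461.4 -238.2   72. ]
yaw plate 21.72363885609731 web yaw 14.862149696856624 111.89330855775064
rack [598.6 200.2 215. ] [617.8  42.6 215. ] 158.7652354893854 [608.2 121.4 215. ] yaw 6.9459676207627865
[702.5 232.1   8. ]
[726.   36.2   8. ]
[575.2 216.5   8. ]
[599.2  19.8   8. ]
[429.  429.8 167. ]
[348.3 193.8  13. ]
```

Call:
send_rows(
  motion=[
    {"tz": -0.12,"gripper": -1},
    {"tz": -0.12,"gripper": -1},
    {"tx": -0.0734,"ty": -0.0768,"gripper": -1},
    {"tx": -0.0734,"ty": -0.0768,"gripper": -1},
    {"tx": -0.0734,"ty": -0.0768,"gripper": -1},
    {"tx": -0.0734,"ty": -0.0768,"gripper": -1},
    {"tx": -0.0734,"ty": -0.0768,"gripper": -1},
    {"tx": -0.0734,"ty": -0.0768,"gripper": -1},
    {"tx": -0.0734,"ty": -0.0768,"gripper": -1},
    {"tx": -0.0734,"ty": -0.0768,"gripper": -1},
    {"tx": -0.0734,"ty": -0.0768,"gripper": -1},
    {"tx": -0.0734,"ty": -0.0768,"gripper": -1},
  ],
)

```text
invalid input at $.motion[0]: expected keys tx, ty, tz, rx, ry, rz, gripper
```

Call:
send_rows(
  motion=[
    {"tx": -0.0734,"ty": -0.0768},
    {"tx": -0.0734,"ty": -0.0768},
    {"tx": -0.0734,"ty": -0.0768},
    {"tx": -0.0734,"ty": -0.0768},
    {"tx": -0.0734,"ty": -0.0768},
    {"tx": -0.0734,"ty": -0.0768},
    {"rz": 0.34},
    {"rz": 0.34},
    {"rz": 0.34},
    {"rz": 0.34},
    {"rz": 0.34},
    {"rz": 0.34},
  ],
)

```text
invalid input at $.motion[0]: expected keys tx, ty, tz, rx, ry, rz, gripper
```

Call:
send_rows(
  motion=[
    {"rz": 0.34},
    {"rz": 0.34},
    {"rz": 0.34},
    {"rz": 0.34},
    {"rz": 0.34},
    {"rz": 0.34},
    {"rz": 0.34},
    {"rz": 0.2},
    {},
    {},
  ],
)

```text
invalid input at $.motion[0]: expected keys tx, ty, tz, rx, ry, rz, gripper
```

Call:
send_rows(
  motion=[
    {"tx": 0,"ty": 0,"tz": -0.12,"rx": 0,"ry": 0,"rz": 0,"gripper": -1},
    {"tx": 0,"ty": 0,"tz": -0.12,"rx": 0,"ry": 0,"rz": 0,"gripper": -1},
    {"tx": -0.0734,"ty": -0.0768,"tz": 0,"rx": 0,"ry": 0,"rz": 0,"gripper": -1},
    {"tx": -0.0734,"ty": -0.0768,"tz": 0,"rx": 0,"ry": 0,"rz": 0,"gripper": -1},
    {"tx": -0.0734,"ty": -0.0768,"tz": 0,"rx": 0,"ry": 0,"rz": 0,"gripper": -1},
    {"tx": -0.0734,"ty": -0.0768,"tz": 0,"rx": 0,"ry": 0,"rz": 0,"gripper": -1},
    {"tx": -0.0734,"ty": -0.0768,"tz": 0,"rx": 0,"ry": 0,"rz": 0,"gripper": -1},
    {"tx": -0.0734,"ty": -0.0768,"tz": 0,"rx": 0,"ry": 0,"rz": 0,"gripper": -1},
    {"tx": -0.0734,"ty": -0.0768,"tz": 0,"rx": 0,"ry": 0,"rz": 0,"gripper": -1},
    {"tx": -0.0734,"ty": -0.0768,"tz": 0,"rx": 0,"ry": 0,"rz": 0,"gripper": -1},
    {"tx": -0.0734,"ty": -0.0768,"tz": 0,"rx": 0,"ry": 0,"rz": 0,"gripper": -1},
    {"tx": -0.0734,"ty": -0.0768,"tz": 0,"rx": 0,"ry": 0,"rz": 0,"gripper": -1},
  ],
)

```text
time_s: 1.65
ee_pos: [410.1, 54.9, 333.9]
ee_rot: [180.0, 0.0, 160.4]
force: [0.2, 0.1, -0.4]
gripper_width: 91.0
gripper_force: 0.0
```

Call:
send_rows(
  motion=[
    {"tx": -0.0734,"ty": -0.0768,"tz": 0,"rx": 0,"ry": 0,"rz": 0,"gripper": -1},
    {"tx": -0.0734,"ty": -0.0768,"tz": 0,"rx": 0,"ry": 0,"rz": 0,"gripper": -1},
    {"tx": -0.0734,"ty": -0.0768,"tz": 0,"rx": 0,"ry": 0,"rz": 0,"gripper": -1},
    {"tx": -0.0734,"ty": -0.0768,"tz": 0,"rx": 0,"ry": 0,"rz": 0,"gripper": -1},
    {"tx": -0.0734,"ty": -0.0768,"tz": 0,"rx": 0,"ry": 0,"rz": 0,"gripper": -1},
    {"tx": -0.0734,"ty": -0.0768,"tz": 0,"rx": 0,"ry": 0,"rz": 0,"gripper": -1},
    {"tx": 0,"ty": 0,"tz": 0,"rx": 0,"ry": 0,"rz": 0.34,"gripper": -1},
    {"tx": 0,"ty": 0,"tz": 0,"rx": 0,"ry": 0,"rz": 0.34,"gripper": -1},
    {"tx": 0,"ty": 0,"tz": 0,"rx": 0,"ry": 0,"rz": 0.34,"gripper": -1},
    {"tx": 0,"ty": 0,"tz": 0,"rx": 0,"ry": 0,"rz": 0.34,"gripper": -1},
    {"tx": 0,"ty": 0,"tz": 0,"rx": 0,"ry": 0,"rz": 0.34,"gripper": -1},
    {"tx": 0,"ty": 0,"tz": 0,"rx": 0,"ry": 0,"rz": 0.34,"gripper": -1},
  ],
)

```text
time_s: 3.15
ee_pos: [539.6, -234.4, 333.5]
ee_rot: [-180.0, -0.0, 98.8]
force: [-0.1, -0.0, -0.3]
gripper_width: 91.0
gripper_force: 0.0
```

Call:
send_rows(
  motion=[
    {"tx": 0,"ty": 0,"tz": 0,"rx": 0,"ry": 0,"rz": 0.34,"gripper": -1},
    {"tx": 0,"ty": 0,"tz": 0,"rx": 0,"ry": 0,"rz": 0.34,"gripper": -1},
    {"tx": 0,"ty": 0,"tz": 0,"rx": 0,"ry": 0,"rz": 0.34,"gripper": -1},
    {"tx": 0,"ty": 0,"tz": 0,"rx": 0,"ry": 0,"rz": 0.34,"gripper": -1},
    {"tx": 0,"ty": 0,"tz": 0,"rx": 0,"ry": 0,"rz": 0.34,"gripper": -1},
    {"tx": 0,"ty": 0,"tz": 0,"rx": 0,"ry": 0,"rz": 0.34,"gripper": -1},
    {"tx": 0,"ty": 0,"tz": 0,"rx": 0,"ry": 0,"rz": 0.34,"gripper": -1},
    {"tx": 0,"ty": 0,"tz": 0,"rx": 0,"ry": 0,"rz": 0.2,"gripper": -1},
    {"tx": 0,"ty": 0,"tz": 0.1,"rx": 0,"ry": 0,"rz": 0,"gripper": -1},
    {"tx": 0,"ty": 0,"tz": 0.1,"rx": 0,"ry": 0,"rz": 0,"gripper": -1},
    {"tx": 0,"ty": 0,"tz": 0,"rx": 0,"ry": 0,"rz": 0,"gripper": -1},
  ],
)

```text
time_s: 4.53
ee_pos: [537.2, -233.3, 229.9]
ee_rot: [-179.6, 0.4, 21.8]
force: [-0.4, 0.2, 1.1]
gripper_width: 91.4
gripper_force: 0.0
```

Run:
```python
from h import *
cam("wrist","pics/w1.png")
```

```text
(no output)
```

View pics/w1.png

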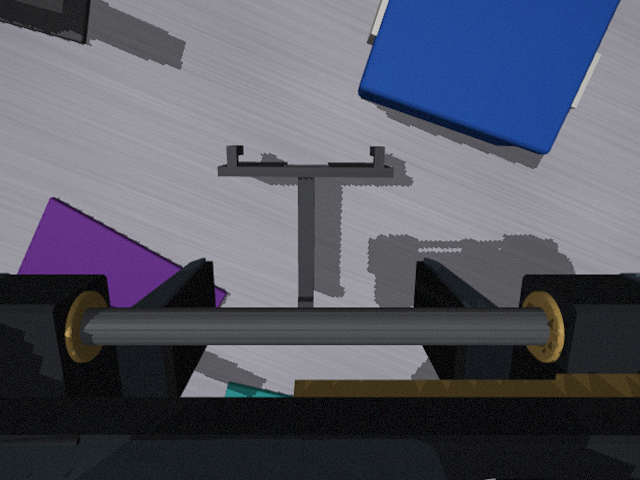

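Wrist view: plate back edge at about row 166 (columns 218-393), web top centred on column 306.5 over rows 180-298, claws at (235,150) and (377,150).

Run:
```python
from h import *
c=load("pics/w1.npz"); print(env.state()["ee_pos"],env.state()["ee_rot"])
A=atz(c,218,166,72);B=atz(c,393,167,72);d=A-B
y1=np.degrees(np.arctan2(d[1],d[0]))-90
P=atz(c,306.5,182,60);Q=atz(c,306.5,296,60);d2=P-Q
print(A,B,np.linalg.norm(d),y1,(A+B)/2);print(P,Q,np.linalg.norm(d2),np.degrees(np.arctan2(d2[1],d2[0])))
# fit: project model to check
for yaw in(y1,):
  r=R.from_euler('z',yaw,degrees=True).as_matrix(); M=(A+B)/2; M[2]=0
  O=M-r@[68,0,0]; print("O",O)
  for p in([68,72,72],[68,-72,72],[60,72,72],[60,7,60],[60,-7,60],[-60,7,72],[-60,-7,72],[84.5,60,72],[84.5,-60,72],[-60,7,60]): print(p,proj(c,O+r@p))
a=cv2.imread("pics/w1.png")[135:315,210:400]
cv2.imwrite("pics/w1c.png",np.clip(cv2.resize(a,None,fx=3.3,fy=3.3,interpolation=cv2.INTER_CUBIC).astype(float)*2,0,255).astype(np.uint8))
```

```text
[ 539.2584614  -234.22510429  233.15167002] [-1.79867568e+02  1.17214324e-01  2.17578958e+01]
[ 551.3 -140.4   72. ] [ 603.7 -273.5   72. ] 143.0432452092723 21.489011862930994 [ 577.5  -206.95   72.  ]
[ 564.8 -212.6   60. ] [ 467.7 -250.9   60. ] 104.38055374445948 21.526196152558935
O [ 514.226827  -231.8599494    0.       ]
[68, 72, 72] [217.4 166. ]
[68, -72, 72] [393.6 167. ]
[60, 72, 72] [217.9 175.9]
[60, 7, 60] [297.6 175. ]
[60, -7, 60] [314.  175.1]
[-60, 7, 72] [297.6 311.2]
[-60, -7, 72] [313.2 311.3]
[84.5, 60, 72] [231.1 145.3]
[84.5, -60, 72] [379.8 146.2]
[-60, 7, 60] [298.2 305.8]
```

View pics/w1c.png

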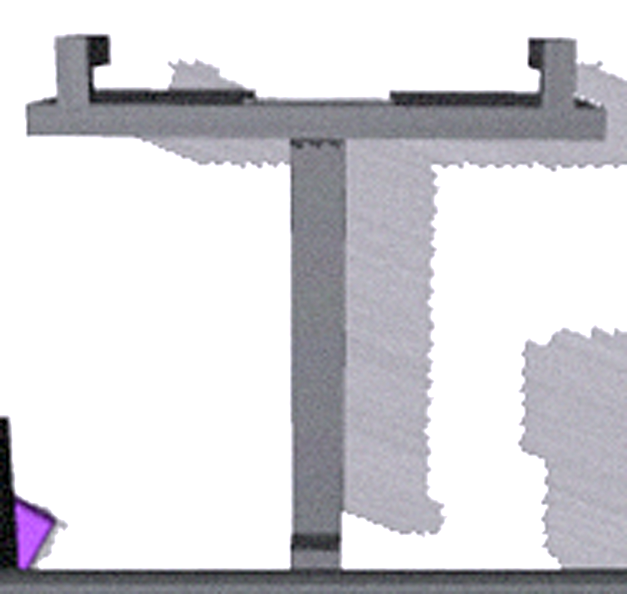

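Run:
```python
from h import *
f=cam("wrist","pics/w2.png"); c=load("pics/w2.npz"); print(env.state()["ee_pos"],env.state()["ee_rot"])
g=f.astype(int).sum(2)/3
for r in(200,220,240,260,280): print(r,g[r,285:325].round().astype(int).tolist())
for col in(240,270,340,370): print(col,g[155:185,col].round().astype(int).tolist())
```

```text
[ 540.51910971 -234.79170711  235.18239945] [ 1.79942358e+02 -6.48195993e-02  2.17591469e+01]
200 [154, 153, 153, 153, 156, 156, 156, 158, 154, 148, 96, 64, 61, 68, 67, 65, 65, 65, 69, 63, 67, 65, 65, 65, 66, 59, 60, 93, 92, 91, 96, 92, 94, 92, 92, 97, 90, 90, 91, 94]
220 [154, 156, 156, 156, 157, 157, 157, 159, 159, 150, 99, 60, 63, 66, 67, 66, 64, 68, 66, 68, 67, 68, 64, 68, 69, 58, 58, 98, 93, 92, 98, 94, 95, 93, 92, 94, 88, 96, 89, 91]
240 [158, 157, 158, 156, 156, 153, 156, 155, 153, 153, 122, 62, 64, 62, 66, 66, 64, 67, 64, 64, 62, 63, 64, 65, 66, 61, 68, 94, 90, 91, 90, 89, 86, 91, 90, 91, 89, 93, 94, 90]
260 [159, 160, 162, 159, 161, 161, 158, 160, 161, 158, 122, 59, 70, 61, 63, 60, 68, 66, 65, 65, 66, 61, 67, 60, 66, 63, 64, 95, 90, 89, 91, 90, 87, 89, 91, 91, 89, 94, 89, 91]
280 [155, 154, 158, 157, 156, 155, 156, 156, 157, 159, 144, 57, 65, 59, 63, 63, 66, 60, 61, 65, 67, 64, 60, 59, 64, 54, 58, 95, 93, 93, 92, 94, 90, 93, 93, 91, 91, 96, 95, 97]
240 [25, 20, 113, 148, 156, 156, 153, 157, 162, 93, 20, 24, 35, 25, 64, 71, 74, 71, 69, 70, 70, 73, 68, 82, 142, 156, 154, 151, 157, 158]
270 [160, 132, 95, 88, 92, 87, 88, 93, 94, 63, 29, 28, 26, 24, 57, 68, 69, 69, 69, 68, 69, 69, 69, 69, 86, 89, 89, 92, 91, 92]
340 [159, 154, 154, 155, 160, 161, 159, 160, 158, 138, 69, 20, 26, 29, 35, 61, 67, 64, 65, 69, 67, 64, 67, 62, 77, 89, 95, 97, 96, 92]
370 [35, 33, 42, 37, 31, 32, 32, 30, 32, 33, 37, 43, 47, 47, 41, 64, 65, 67, 65, 65, 62, 59, 63, 59, 68, 90, 93, 88, 90, 88]
```

Run:
```python
from h import *
c=load("pics/w2.npz")
P=atz(c,303.7,200,60);Q=atz(c,303.8,280,60);d=P-Q;y=np.degrees(np.arctan2(d[1],d[0]))
A=atz(c,240,169,72);B=atz(c,340,169.8,72);e=A-B;print(y,np.degrees(np.arctan2(e[1],e[0]))-90)
# intersection of web line with plate back
u=d[:2]/np.linalg.norm(d[:2]);s,_=np.linalg.solve(np.c_[u,-e[:2]],(A-P)[:2]),0
M=P[:2]+u*s[0];O=M-68*u;G=M-48*u;print("O",O,"G",G)
t=env.state();x=R.from_euler('xyz',t["ee_rot"],degrees=True).as_matrix();print(x.T@(np.r_[G,23]-t["ee_pos"]),t["ee_pos"],t["ee_rot"])
```

```text
21.499249713551624 21.390233556856245
O [ 514.13532286 -232.49349928] G [ 532.74377021 -225.16371842]
[ -3.89224199 -12.03781335 212.1661288 ] [ 540.51910971 -234.79170711  235.18239945] [ 1.79942358e+02 -6.48195993e-02  2.17591469e+01]
```

Call:
send_rows(
  motion=[
    {"tx": -0.008,"ty": -0.024,"tz": 0.0,"rx": 0,"ry": 0,"rz": 0.01,"gripper": -1},
    {"tx": 0,"ty": 0,"tz": 0.08,"rx": 0,"ry": 0,"rz": 0,"gripper": -1},
    {"tx": 0,"ty": 0,"tz": 0.1,"rx": 0,"ry": 0,"rz": 0,"gripper": -1},
    {"tx": 0,"ty": 0,"tz": 0.1,"rx": 0,"ry": 0,"rz": 0,"gripper": -1},
    {"tx": 0,"ty": 0,"tz": 0.08,"rx": 0,"ry": 0,"rz": 0,"gripper": -1},
    {"tx": 0,"ty": 0,"tz": 0.04,"rx": 0,"ry": 0,"rz": 0,"gripper": -1},
    {"tx": 0,"ty": 0,"tz": 0.022,"rx": 0,"ry": 0,"rz": 0,"gripper": -1},
    {"tx": 0,"ty": 0,"tz": 0,"rx": 0,"ry": 0,"rz": 0,"gripper": -1},
    {"tx": 0,"ty": 0,"tz": 0,"rx": 0,"ry": 0,"rz": 0,"gripper": -1},
  ],
)

```text
time_s: 5.75
ee_pos: [532.7, -225.1, 24.4]
ee_rot: [179.9, -0.1, 21.5]
force: [-0.5, -0.1, -0.0]
gripper_width: 91.2
gripper_force: 0.0
```

Call:
send_rows(
  motion=[
    {"tx": 0,"ty": 0,"tz": 0,"rx": 0,"ry": 0,"rz": 0,"gripper": 0.2},
    {"tx": 0,"ty": 0,"tz": 0,"rx": 0,"ry": 0,"rz": 0,"gripper": 0.4},
    {"tx": 0,"ty": 0,"tz": 0,"rx": 0,"ry": 0,"rz": 0,"gripper": 0.5},
    {"tx": 0,"ty": 0,"tz": 0,"rx": 0,"ry": 0,"rz": 0,"gripper": 0.6},
    {"tx": 0,"ty": 0,"tz": 0,"rx": 0,"ry": 0,"rz": 0,"gripper": 0.8},
    {"tx": 0,"ty": 0,"tz": 0,"rx": 0,"ry": 0,"rz": 0,"gripper": 1},
    {"tx": 0,"ty": 0,"tz": 0,"rx": 0,"ry": 0,"rz": 0,"gripper": 1},
    {"tx": 0,"ty": 0,"tz": 0,"rx": 0,"ry": 0,"rz": 0,"gripper": 1},
  ],
  grip_force=60,
)

```text
time_s: 6.75
ee_pos: [531.8, -225.0, 22.9]
ee_rot: [180.0, -0.0, 21.5]
force: [1.1, -1.7, -1.8]
gripper_width: 13.8
gripper_force: 0.9
```

Call:
send_rows(
  motion=[
    {"tx": 0,"ty": 0,"tz": -0.02,"rx": 0,"ry": 0,"rz": 0,"gripper": 1},
    {"tx": 0,"ty": 0,"tz": -0.06,"rx": 0,"ry": 0,"rz": 0,"gripper": 1},
    {"tx": 0,"ty": 0,"tz": -0.1,"rx": 0,"ry": 0,"rz": 0,"gripper": 1},
    {"tx": 0,"ty": 0,"tz": -0.1,"rx": 0,"ry": 0,"rz": 0,"gripper": 1},
    {"tx": 0,"ty": 0,"tz": -0.1,"rx": 0,"ry": 0,"rz": 0,"gripper": 1},
    {"tx": 0,"ty": 0,"tz": -0.1,"rx": 0,"ry": 0,"rz": 0,"gripper": 1},
    {"tx": 0,"ty": 0,"tz": -0.04,"rx": 0,"ry": 0,"rz": 0,"gripper": 1},
    {"tx": 0,"ty": 0,"tz": 0,"rx": 0,"ry": 0,"rz": 0,"gripper": 1},
  ],
)

```text
time_s: 7.75
ee_pos: [532.0, -224.9, 284.7]
ee_rot: [179.9, -0.1, 21.5]
force: [0.4, -0.5, -3.7]
gripper_width: 13.8
gripper_force: 60.0
```

Call:
send_rows(
  motion=[
    {"tx": 0.009,"ty": -0.0408,"tz": 0,"rx": 0,"ry": 0,"rz": 0,"gripper": 1},
    {"tx": 0.0179,"ty": -0.0816,"tz": 0,"rx": 0,"ry": 0,"rz": 0,"gripper": 1},
    {"tx": 0.0179,"ty": -0.0816,"tz": 0,"rx": 0,"ry": 0,"rz": 0,"gripper": 1},
    {"tx": 0.0179,"ty": -0.0816,"tz": 0,"rx": 0,"ry": 0,"rz": 0,"gripper": 1},
    {"tx": 0.0179,"ty": -0.0816,"tz": 0,"rx": 0,"ry": 0,"rz": 0,"gripper": 1},
    {"tx": 0.0179,"ty": -0.0816,"tz": 0,"rx": 0,"ry": 0,"rz": 0,"gripper": 1},
    {"tx": 0.0179,"ty": -0.0816,"tz": 0,"rx": 0,"ry": 0,"rz": 0,"gripper": 1},
    {"tx": 0.0179,"ty": -0.0816,"tz": 0,"rx": 0,"ry": 0,"rz": 0,"gripper": 1},
    {"tx": 0.009,"ty": -0.0408,"tz": 0,"rx": 0,"ry": 0,"rz": 0.1,"gripper": 1},
    {"tx": 0,"ty": 0,"tz": 0,"rx": 0,"ry": 0,"rz": 0.19,"gripper": 1},
    {"tx": 0,"ty": 0,"tz": 0,"rx": 0,"ry": 0,"rz": 0.19,"gripper": 1},
    {"tx": 0,"ty": 0,"tz": 0,"rx": 0,"ry": 0,"rz": 0,"gripper": 1},
  ],
)

```text
time_s: 9.25
ee_pos: [477.3, 105.8, 281.4]
ee_rot: [-180.0, 0.2, 7.2]
force: [-0.1, 0.1, -3.1]
gripper_width: 13.8
gripper_force: 60.0
```

Call:
send_rows(
  motion=[
    {"tx": 0,"ty": 0,"tz": 0,"rx": 0,"ry": 0,"rz": 0,"gripper": 1},
    {"tx": 0,"ty": 0,"tz": 0,"rx": 0,"ry": 0,"rz": 0,"gripper": 1},
    {"tx": 0,"ty": 0,"tz": 0,"rx": 0,"ry": 0,"rz": 0,"gripper": 1},
  ],
)

```text
time_s: 9.62
ee_pos: [478.8, 105.2, 282.8]
ee_rot: [-180.0, 0.0, 7.1]
force: [-0.3, 1.3, -2.8]
gripper_width: 13.6
gripper_force: 60.0
```

Run:
```python
from h import *
cam("wrist","pics/w3.png");print(env.state()["ee_pos"],env.state()["ee_rot"])
```

```text
[478.87286672 105.11621447 282.89418412] [-1.79991596e+02  4.64585075e-03  7.06205748e+00]
```

View pics/w3.png

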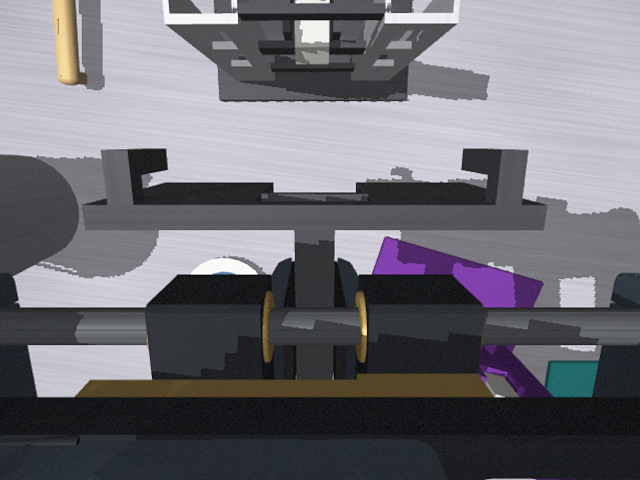

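Wrist view: front edges of the upright tops at (164,25) and (459,24), base front corners (219,100) and (408,101). The held plate's top runs from column ~84 to 546, rows 205-230.

Run:
```python
from h import *
c=load("pics/w3.npz")
f=cv2.imread("pics/w3.png").astype(int).sum(2)//3
for col in(175,200,230,390,430,450):print("up",col,f[10:36,col].tolist())
for r in(15,20):print(r,f[r,155:175].tolist(),f[r,448:470].tolist())
for col in(95,300,530):print("pl",col,f[195:240,col].tolist())
print(f[215,75:95].tolist(),f[215,535:555].tolist())
L=atz(c,164,25,215);Q=atz(c,459,24,215);d=L-Q;print(L,Q,np.linalg.norm(d),(L+Q)/2,np.degrees(np.arctan2(d[1],d[0]))-90)
for z in(0,6,10):
  A=atz(c,219,100,z);B=atz(c,408,101,z);d=A-B;y=np.arctan2(d[1],d[0])-np.pi/2;print(z,np.linalg.norm(d),(A+B)/2+20*np.array([np.cos(y),np.sin(y),0]),np.degrees(y))
```

```text
up 175 [79, 81, 74, 154, 244, 249, 246, 246, 247, 246, 246, 246, 250, 239, 139, 76, 80, 79, 81, 80, 78, 67, 138, 192, 204, 199]
up 200 [189, 144, 89, 150, 243, 248, 247, 247, 247, 246, 247, 248, 251, 218, 115, 76, 77, 82, 80, 78, 85, 84, 82, 82, 85, 83]
up 230 [94, 91, 82, 206, 248, 247, 247, 246, 247, 246, 246, 248, 250, 219, 115, 74, 82, 82, 79, 81, 80, 81, 80, 81, 84, 81]
up 390 [121, 175, 209, 243, 243, 241, 241, 241, 241, 241, 242, 242, 250, 167, 73, 82, 82, 80, 81, 80, 82, 83, 82, 84, 77, 80]
up 430 [130, 127, 145, 232, 241, 239, 237, 238, 238, 238, 238, 239, 245, 157, 72, 80, 80, 82, 79, 84, 78, 77, 80, 83, 75, 84]
up 450 [129, 130, 148, 228, 238, 235, 236, 235, 235, 237, 236, 237, 244, 156, 75, 80, 83, 78, 89, 145, 195, 202, 196, 199, 199, 197]
15 [203, 197, 198, 200, 202, 200, 202, 199, 218, 245, 246, 246, 246, 247, 248, 248, 249, 247, 247, 248] [233, 234, 235, 238, 239, 237, 237, 234, 238, 239, 232, 195, 203, 204, 201, 202, 204, 204, 204, 200, 203, 203]
20 [198, 195, 195, 196, 197, 196, 197, 194, 208, 237, 247, 246, 246, 247, 246, 247, 246, 246, 245, 246] [232, 233, 236, 23
[... 506 characters left out ...]
, 203, 211, 123, 29, 33, 34, 41, 80, 87, 89, 86, 89, 86, 88, 85, 86, 86, 86, 79, 85, 84, 82, 87, 84, 82, 81, 87, 83, 83, 83, 84, 80, 114, 127, 120, 123, 122, 122, 126, 120, 126, 122]
[72, 69, 65, 83, 110, 123, 122, 122, 105, 96, 98, 99, 99, 96, 95, 96, 99, 102, 98, 97] [86, 78, 83, 83, 84, 85, 85, 87, 87, 78, 90, 117, 122, 119, 118, 121, 122, 124, 124, 121]
[597.1 203.9 215. ] [617.6  43.7 215. ] 161.50631566598253 [607.35 123.8  215.  ] 7.292225736849048
0 204.9575809771378 [608.55776755 123.13098048   0.        ] 6.8372222490936405
6 202.32847056210355 [607.95879688 123.02237992   6.        ] 6.812407608292683
10 200.52934947283902 [607.60744237 123.03369097  10.        ] 6.845042911937119
```

Run:
```python
from h import *
c=load("pics/w3.npz"); t=env.state(); print(t["ee_pos"])
L=atz(c,163.5,24.2,215);Q=atz(c,459,23.2,215);d=L-Q;y=np.arctan2(d[1],d[0])-np.pi/2;C=(L+Q)/2;print("rack",C,np.degrees(y),np.linalg.norm(d))
z=t["ee_pos"][2]+49
for row in(205,230):
  A=atz(c,83.3,row,z);B=atz(c,545.5,row,z);e=A-B;print("plate",A,B,np.linalg.norm(e),np.degrees(np.arctan2(e[1],e[0]))-90)
  r=np.array([[np.cos(y),np.sin(y)],[-np.sin(y),np.cos(y)]]);print(" in rack",r@((A+B)/2-C)[:2])
print("tcp in rack",r@(t["ee_pos"]-C)[:2])
```

```text
[478.87286672 105.11621447 282.89418412]
rack [607.75 124.   215.  ] 7.283230878303703 161.7046999935376
plate [517.9 183.6 331.9] [535.7  40.8 331.9] 143.90510762304444 7.105262590155775
 in rack [-81.79279885  -1.44241324]
plate [509.9 183.7 331.9] [528.   38.7 331.9] 146.1253229252206 7.115289538111099
 in rack [-89.70623612  -1.43916658]
tcp in rack [-130.23127826   -2.39311515]
```

Call:
send_rows(
  motion=[
    {"tx": 0,"ty": -0.002,"tz": 0.04,"rx": 0,"ry": 0,"rz": 0,"gripper": 1},
    {"tx": 0,"ty": 0,"tz": 0.08,"rx": 0,"ry": 0,"rz": 0,"gripper": 1},
    {"tx": 0,"ty": 0,"tz": 0.08,"rx": 0,"ry": 0,"rz": 0,"gripper": 1},
    {"tx": 0,"ty": 0,"tz": 0.05,"rx": 0,"ry": 0,"rz": 0,"gripper": 1},
    {"tx": 0,"ty": 0,"tz": 0.026,"rx": 0,"ry": 0,"rz": 0,"gripper": 1},
    {"tx": 0.03,"ty": 0,"tz": 0,"rx": 0,"ry": 0,"rz": 0,"gripper": 1},
    {"tx": 0.04,"ty": 0,"tz": 0,"rx": 0,"ry": 0,"rz": 0,"gripper": 1},
    {"tx": 0.03,"ty": 0,"tz": 0,"rx": 0,"ry": 0,"rz": 0,"gripper": 1},
    {"tx": 0,"ty": 0,"tz": 0,"rx": 0,"ry": 0,"rz": 0,"gripper": 1},
    {"tx": 0,"ty": 0,"tz": 0,"rx": 0,"ry": 0,"rz": 0,"gripper": 1},
    {"tx": 0,"ty": 0,"tz": 0,"rx": 0,"ry": 0,"rz": 0,"gripper": 1},
  ],
)

```text
time_s: 11.05
ee_pos: [527.8, 112.3, 145.0]
ee_rot: [-180.0, 0.0, 7.1]
force: [0.3, 0.3, -3.0]
gripper_width: 13.9
gripper_force: 60.0
```

Run:
```python
from h import *
cam("wrist","pics/w4.png");print(env.state()["ee_pos"],env.state()["ee_rot"])
```

```text
[527.83900938 112.28513625 145.07742902] [-1.79997223e+02  1.45005032e-02  7.06778688e+00]
```

View pics/w4.png

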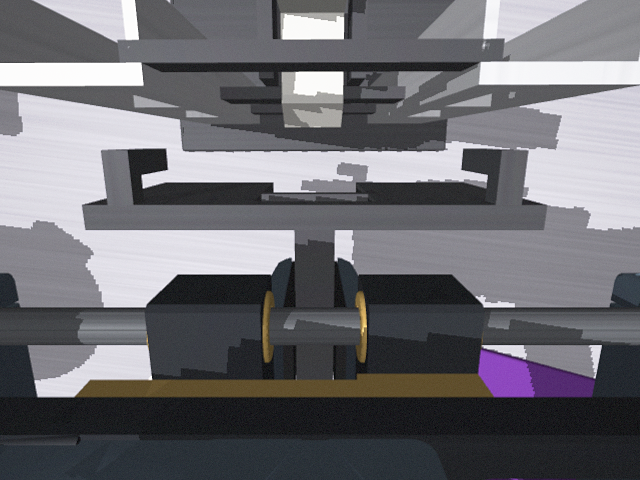

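Claws line up with the uprights: the upright inner edges at columns 143 and 480 centre on 311.5, the plate on 314.4, so about 0.6 mm off. Inserting.

Call:
send_rows(
  motion=[
    {"tx": 0.01,"ty": -0.001,"tz": 0,"rx": 0,"ry": 0,"rz": 0,"gripper": 1},
    {"tx": 0.014,"ty": 0,"tz": 0,"rx": 0,"ry": 0,"rz": 0,"gripper": 1},
    {"tx": 0.014,"ty": 0,"tz": 0,"rx": 0,"ry": 0,"rz": 0,"gripper": 1},
    {"tx": 0.01,"ty": 0,"tz": 0,"rx": 0,"ry": 0,"rz": 0,"gripper": 1},
    {"tx": 0.01,"ty": 0,"tz": 0,"rx": 0,"ry": 0,"rz": 0,"gripper": 1},
    {"tx": 0,"ty": 0,"tz": 0,"rx": 0,"ry": 0,"rz": 0,"gripper": 1},
    {"tx": 0,"ty": 0,"tz": 0,"rx": 0,"ry": 0,"rz": 0,"gripper": 1},
  ],
)

```text
time_s: 11.98
ee_pos: [556.9, 116.3, 144.8]
ee_rot: [-180.0, 0.0, 7.1]
force: [-0.4, -1.4, -3.0]
gripper_width: 13.4
gripper_force: 60.0
```

Run:
```python
from h import *
cam("wrist","pics/w5.png");cam("side","pics/s5.png");print(env.state()["ee_pos"],env.state()["force"])
a=cv2.imread("pics/w5.png");b=cv2.imread("pics/s5.png")[130:270,230:430]
o=np.zeros((480,800,3),np.uint8);o[:,:]=0
o[:300,:400]=cv2.resize(a,(400,300));o[:280,400:]=cv2.resize(b,(400,280),interpolation=cv2.INTER_CUBIC);cv2.imwrite("pics/c5.png",o)
```

```text
[556.90427232 116.36970736 144.94894439] [-0.25529981  0.05531937 -2.28467733]
```

View pics/c5.png

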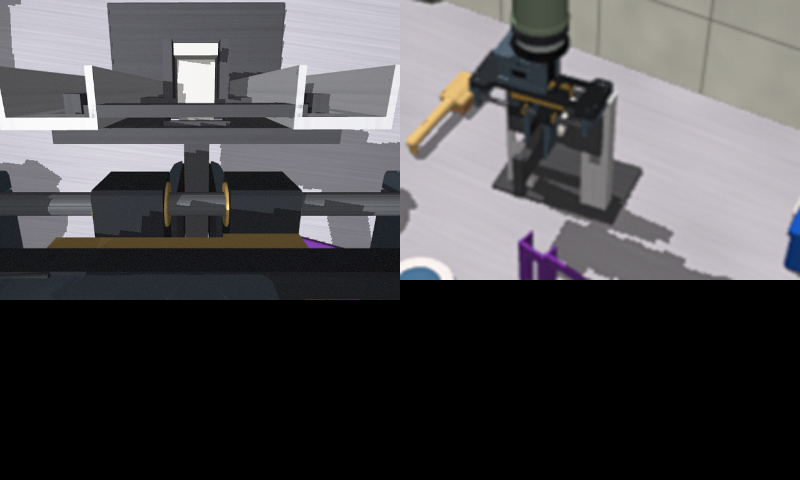

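Call:
send_rows(
  motion=[
    {"tx": 0.003,"ty": 0,"tz": 0,"rx": 0,"ry": 0,"rz": 0,"gripper": 1},
    {"tx": 0,"ty": 0,"tz": 0,"rx": 0,"ry": 0,"rz": 0,"gripper": 1},
    {"tx": 0,"ty": 0,"tz": 0,"rx": 0,"ry": 0,"rz": 0,"gripper": 1},
  ],
)

```text
time_s: 12.45
ee_pos: [558.6, 116.6, 145.0]
ee_rot: [-180.0, -0.0, 7.1]
force: [-0.4, -0.1, -2.9]
gripper_width: 13.7
gripper_force: 60.0
```

Call:
send_rows(
  motion=[
    {"tx": 0.002,"ty": 0,"tz": 0,"rx": 0,"ry": 0,"rz": 0,"gripper": 1},
    {"tx": 0,"ty": 0,"tz": 0,"rx": 0,"ry": 0,"rz": 0,"gripper": 1},
    {"tx": 0,"ty": 0,"tz": 0,"rx": 0,"ry": 0,"rz": 0,"gripper": 1},
  ],
)

```text
time_s: 12.82
ee_pos: [559.4, 116.7, 144.9]
ee_rot: [-180.0, 0.0, 7.1]
force: [-0.9, 0.0, -2.3]
gripper_width: 13.9
gripper_force: 60.0
```

Call:
send_rows(
  motion=[
    {"tx": 0.002,"ty": 0,"tz": 0,"rx": 0,"ry": 0,"rz": 0,"gripper": 1},
    {"tx": 0,"ty": 0,"tz": 0,"rx": 0,"ry": 0,"rz": 0,"gripper": 1},
    {"tx": 0,"ty": 0,"tz": 0,"rx": 0,"ry": 0,"rz": 0,"gripper": 1},
  ],
)

```text
time_s: 13.2
ee_pos: [559.4, 116.6, 144.9]
ee_rot: [180.0, 0.1, 7.1]
force: [-4.8, -0.7, -0.3]
gripper_width: 13.9
gripper_force: 60.0
```

Call:
send_rows(
  motion=[
    {"tx": -0.004,"ty": 0,"tz": 0,"rx": 0,"ry": 0,"rz": 0,"gripper": 1},
    {"tx": 0,"ty": 0,"tz": 0.01,"rx": 0,"ry": 0,"rz": 0,"gripper": 1},
    {"tx": 0,"ty": 0,"tz": 0.01,"rx": 0,"ry": 0,"rz": 0,"gripper": 1},
    {"tx": 0,"ty": 0,"tz": 0.006,"rx": 0,"ry": 0,"rz": 0,"gripper": 1},
    {"tx": 0,"ty": 0,"tz": 0,"rx": 0,"ry": 0,"rz": 0,"gripper": 1},
  ],
)

```text
time_s: 13.82
ee_pos: [558.5, 116.5, 131.5]
ee_rot: [-180.0, 0.0, 7.1]
force: [0.3, -0.4, -3.6]
gripper_width: 13.4
gripper_force: 60.0
```

Call:
send_rows(
  motion=[
    {"tx": 0,"ty": 0,"tz": 0.005,"rx": 0,"ry": 0,"rz": 0,"gripper": 1},
    {"tx": 0,"ty": 0,"tz": 0.005,"rx": 0,"ry": 0,"rz": 0,"gripper": 1},
    {"tx": 0,"ty": 0,"tz": 0,"rx": 0,"ry": 0,"rz": 0,"gripper": 1},
  ],
)

```text
time_s: 14.2
ee_pos: [558.2, 116.6, 127.2]
ee_rot: [-180.0, 0.0, 7.1]
force: [-4.4, 0.2, 3.7]
gripper_width: 13.8
gripper_force: 60.0
```

Call:
send_rows(
  motion=[
    {"tx": 0,"ty": 0,"tz": 0.005,"rx": 0,"ry": 0,"rz": 0,"gripper": 1},
    {"tx": 0,"ty": 0,"tz": 0.005,"rx": 0,"ry": 0,"rz": 0,"gripper": 1},
    {"tx": 0,"ty": 0,"tz": 0,"rx": 0,"ry": 0,"rz": 0,"gripper": 1},
  ],
)

```text
time_s: 14.58
ee_pos: [558.1, 116.5, 122.0]
ee_rot: [-180.0, 0.1, 7.1]
force: [-5.2, -0.4, 3.3]
gripper_width: 13.9
gripper_force: 60.0
```

Call:
send_rows(
  motion=[
    {"tx": 0,"ty": 0,"tz": 0.005,"rx": 0,"ry": 0,"rz": 0,"gripper": 1},
    {"tx": 0,"ty": 0,"tz": 0.005,"rx": 0,"ry": 0,"rz": 0,"gripper": 1},
    {"tx": 0,"ty": 0,"tz": 0,"rx": 0,"ry": 0,"rz": 0,"gripper": 1},
  ],
)

```text
time_s: 14.95
ee_pos: [556.9, 116.3, 115.6]
ee_rot: [180.0, 0.2, 7.1]
force: [-4.6, 0.1, -3.8]
gripper_width: 13.8
gripper_force: 60.0
```

Call:
send_rows(
  motion=[
    {"tx": 0,"ty": 0,"tz": 0.004,"rx": 0,"ry": 0,"rz": 0,"gripper": 1},
    {"tx": 0,"ty": 0,"tz": 0.004,"rx": 0,"ry": 0,"rz": 0,"gripper": 1},
    {"tx": 0,"ty": 0,"tz": 0,"rx": 0,"ry": 0,"rz": 0,"gripper": 1},
  ],
)

```text
time_s: 15.32
ee_pos: [559.4, 116.7, 112.9]
ee_rot: [-180.0, -0.1, 7.1]
force: [-0.0, -0.4, -2.8]
gripper_width: 13.6
gripper_force: 60.0
```

Run:
```python
from h import *
cam("wrist","pics/w6.png");print(env.state()["ee_pos"],env.state()["force"])
```

```text
[559.30347247 116.6594977  112.96512999] [ 0.71453005  0.74414037 -4.10693698]
```

View pics/w6.png

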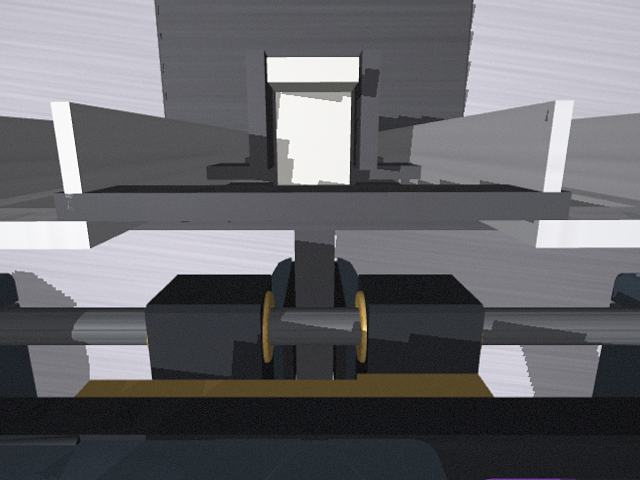

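The latch's push is gone (Fx about 0, and the tool sprang forward 2.5 mm), which fits a snap. Pressing slightly further to confirm it is seated.

Call:
send_rows(
  motion=[
    {"tx": 0,"ty": 0,"tz": 0.004,"rx": 0,"ry": 0,"rz": 0,"gripper": 1},
    {"tx": 0,"ty": 0,"tz": 0,"rx": 0,"ry": 0,"rz": 0,"gripper": 1},
    {"tx": 0,"ty": 0,"tz": 0,"rx": 0,"ry": 0,"rz": 0,"gripper": 1},
  ],
)

```text
time_s: 15.75
ee_pos: [559.4, 116.7, 112.7]
ee_rot: [-180.0, -0.2, 7.1]
force: [-3.0, -0.7, 5.3]
gripper_width: 13.9
gripper_force: 60.0
```

Call:
send_rows(
  motion=[
    {"tx": 0,"ty": 0,"tz": -0.012,"rx": 0,"ry": 0,"rz": 0,"gripper": 1},
    {"tx": 0,"ty": 0,"tz": 0,"rx": 0,"ry": 0,"rz": 0,"gripper": 1},
    {"tx": 0,"ty": 0,"tz": 0,"rx": 0,"ry": 0,"rz": 0,"gripper": 1},
  ],
)

```text
time_s: 16.12
ee_pos: [558.6, 116.5, 115.7]
ee_rot: [180.0, 0.1, 7.1]
force: [2.8, 1.4, -13.6]
gripper_width: 14.1
gripper_force: 60.0
```

Call:
send_rows(
  motion=[
    {"tx": 0,"ty": 0,"tz": 0.01,"rx": 0,"ry": 0,"rz": 0,"gripper": 1},
    {"tx": 0,"ty": 0,"tz": 0,"rx": 0,"ry": 0,"rz": 0,"gripper": 1},
    {"tx": 0,"ty": 0,"tz": 0,"rx": 0,"ry": 0,"rz": 0,"gripper": 1},
  ],
)

```text
time_s: 16.5
ee_pos: [559.0, 116.6, 113.2]
ee_rot: [-180.0, -0.1, 7.1]
force: [-2.4, 0.4, 3.1]
gripper_width: 13.7
gripper_force: 60.0
```

Call:
send_rows(
  motion=[
    {"tx": 0,"ty": 0,"tz": 0,"rx": 0,"ry": 0,"rz": 0,"gripper": 0.5},
    {"tx": 0,"ty": 0,"tz": 0,"rx": 0,"ry": 0,"rz": 0,"gripper": 0},
    {"tx": 0,"ty": 0,"tz": 0,"rx": 0,"ry": 0,"rz": 0,"gripper": 0},
    {"tx": 0,"ty": 0,"tz": 0,"rx": 0,"ry": 0,"rz": 0,"gripper": 0},
    {"tx": 0,"ty": 0,"tz": -0.02,"rx": 0,"ry": 0,"rz": 0,"gripper": 0},
    {"tx": 0,"ty": 0,"tz": -0.06,"rx": 0,"ry": 0,"rz": 0,"gripper": 0},
    {"tx": 0,"ty": 0,"tz": -0.1,"rx": 0,"ry": 0,"rz": 0,"gripper": 0},
    {"tx": 0,"ty": 0,"tz": -0.1,"rx": 0,"ry": 0,"rz": 0,"gripper": 0},
    {"tx": -0.08,"ty": 0,"tz": -0.02,"rx": 0,"ry": 0,"rz": 0,"gripper": 0},
    {"tx": -0.1,"ty": 0,"tz": 0,"rx": 0,"ry": 0,"rz": 0,"gripper": 0},
    {"tx": 0,"ty": 0,"tz": 0,"rx": 0,"ry": 0,"rz": 0,"gripper": 0},
    {"tx": 0,"ty": 0,"tz": 0,"rx": 0,"ry": 0,"rz": 0,"gripper": 0},
  ],
)

```text
time_s: 18.0
ee_pos: [470.0, 105.6, 262.8]
ee_rot: [-180.0, -0.1, 7.1]
force: [0.2, -0.7, -0.3]
gripper_width: 45.5
gripper_force: 0.0
```

Run:
```python
from h import *
a=cam("wrist","pics/w7.png");b=cam("side","pics/s7.png");t=cam("top","pics/t7.png")
o=np.zeros((580,800,3),np.uint8)
o[:300,:400]=cv2.resize(a,(400,300));o[:280,400:]=cv2.resize(b[130:270,230:430],(400,280),interpolation=cv2.INTER_CUBIC)
o[300:580,:400]=cv2.resize(t,(400,280))
cv2.imwrite("pics/c7.png",o[:,:,::-1])
```

```text
(no output)
```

View pics/c7.png

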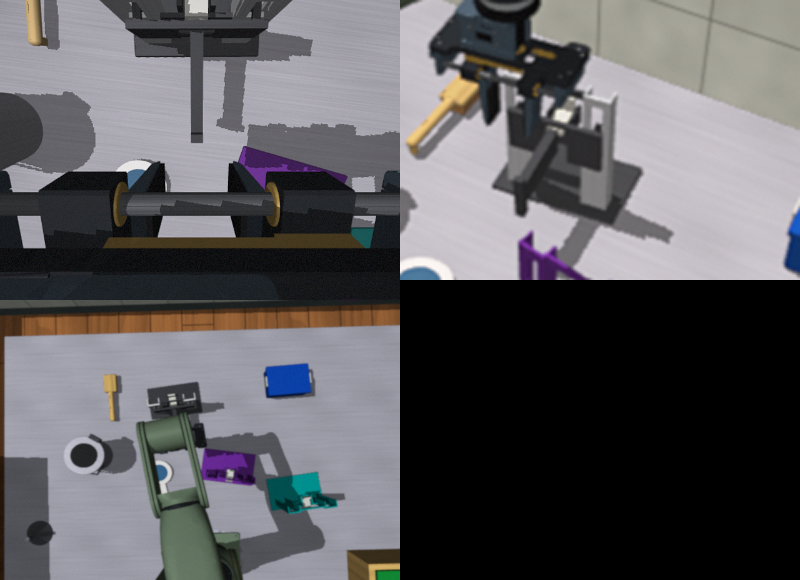

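The bracket hangs level on the upper slots with the white latch nose out through its window. The gripper is clear and the bystanders are where they were.

```bash
python3 -c "
from workcell import env
print(env.job_done())"
```

```text
the job is handed in; nothing more can be done
None
```

The bracket hangs level on the rack's upper slots, latched: a 6 mm pull-up command stopped about 3 mm up at 13.6 N. The gripper is clear, nothing else looks moved, and I handed the job in at about 18 s of the 48 s; no verdict was returned.

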